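# Catch the falling case lid and lower it shut

## Robot

A 6-joint arm with a two-finger parallel gripper is mounted at the origin on a cart in front of the work surface, level with it; the furniture and walls round the work are solid. World frame = base frame: x ahead of the robot, y to its left, z up, the work surface at z = 0. Lengths are in mm, angles in rad, forces in N, time in s.
With the tool pointing down it reaches from about 375 to 750 mm from the base axis. Payload 9 kg.
Tool frame: the origin (TCP) lies at the very end of the fingers, on their centre line; the grasp point (between the pads) lies bot.grasp_offset behind it (bot.grasp_offset is the distance from the TCP to the grasp point, in mm); z points along the fingers, y is the line along which they close (so a half turn about z gives the same grasp; the last joint's range is limited). The gripper opens to 85 mm and grips with 20 to 120 N. Pads are 22 mm wide; open, the fingers measure 114 mm over their backs; the gripper's body (76 mm by 85 mm) begins 54 mm behind the grasp point. The pads swing forward as they close: fully open they stand 13 mm farther back than shut.
Start: joints at [0.985, 0.104, 0.097, 1.564, 0, 1.353], TCP at [215.744, 559.903, 231.331] pointing down, gripper open.
Joint ranges: [-2.99, 2.99], [-0.84, 1.86], [-1.1, 1.16], [-1.84, 2.11], [-1.51, 1.56], [-3.14, 3.14]. Speed limits (rad/s): [2.22, 2.22, 2.57, 3.14, 3.14, 3.14].

## Interface

Orientations are given as [roll, pitch, yaw] about the fixed x, y, z axes, in that order (R = Rz(yaw) Ry(pitch) Rx(roll)).
In Python, from station import bot, read_camera, get_calibration, close_job, regions_of gives the robot as it stands. The module is installed in compiled form; this text tells all that it offers.
- The arm moves only by the tool jog_arm, never from a script. Its argument "plan" is a list of rows, each an object of numbers: "tx", "ty", "tz": the shift along the tool's x, y, z scaled (see below); "wx", "wy", "wz": the turn, a rotation vector about the tool's x, y, z scaled (see below); "gripper": the opening, from 0 (shut) to 1 (fully open). A call has 1 to 8 rows; each row shifts and turns the commanded pose from where the row before left it, along the tool's axes as they then stand; what a row does not reach is not made up. The controller multiplies each number of a shift by 0.02 m and each number of a turn by pi rad. A row lasts 1/8 s, in which the tool goes at most 62.5 mm and 10.7 degrees, less where a joint would pass 70% of its speed; a pose out of reach is approached as far as the arm can. A call with a number of a shift or a turn outside -1 to 1 is refused whole. A call with a gripper value outside its range is refused whole. The fingers move at their own pace and stop on an object; "newtons" is the grip in N (left out, the last holds). Time passes only in rows, so rows that do not move let the fingers close. It gives the time, the measured TCP pose, the force, the opening and the grip force at its end, in the units of the state.
- bot.sense(): the state, without advancing time (a new reading comes with each control period).
- read_camera(name): name is "side" or "top"; returns the picture (400x640x3 uint8, red, green, blue); there is no depth.
- get_calibration(name): a dict with "vertical_fov" (degrees; the focal length in pixels is half the picture's height over the tangent of half this angle, whatever the lens; pixels are square), "cx", "cy" (the principal point, pixels), "cam_to_world" (4x4, takes a point from camera to world coordinates). Camera axes: x right, y up, looking along -z (the intrinsics and any distortion apply to the point x, -y, -z); pixel columns grow to the right and rows downward; lengths in mm; the calibration is good to about 2 mm. A picture is of the moment at which its call begins. get_calibration takes no time and is no camera call.
- close_job(): hands the job in; it is judged then, once.
Trained networks look in the newest picture that a camera, given by its name, has taken for a name from the list of things; names that differ only in an ending like _2 or _b are one class to them, and where a whole thing is asked for, a point or a joint stands for the part that bears it (a point fixed in the world has none). Each returns a list of dicts, best first, with "conf" (0 to 1); they miss things now and then, are a little off and sometimes report something else, mostly with a low value. They report only what shows in the picture. A call takes as long as a camera call. They do not tell look-alikes from the thing itself.
- regions_of(name, camera): "region" (400x640 bool, what is visible of it) and "rect" ([left, top, width, height] in pixels, round what is visible of it).
The state is a dict: "time_s": time; "joints": joint angles; "qd": joint speeds; "joint_efforts": joint torques, N m; "position": TCP position; "eef_rot": TCP orientation; "ft_force": force on the tool from outside, world axes, zero at the start; "wrist_torque": the same for the moment, N m; "grip_width": opening from 0.0 (shut) to 1.0 (fully open); "gripper_force": force on a finger pad.
Only numpy, scipy, OpenCV 4.12 (cv2) and the standard library are available. Lean on these libraries where they do the work, as an engineer would, in place of code of your own. Each camera call takes 0.05 s, during which the arm holds its last target. There are 200 camera calls.

## Task

The lid of the wooden case stands open, leaning back on its stop. Tip it forward from behind so that it starts to fall, catch it from underneath on a finger while it is still well up, and lower it slowly until it is fully shut without letting it drop or slam, because the unfired clay figures inside must not be jarred. Only touch the lid: do not pinch it between the fingers or force it, disturb nothing in or around the case, and finish clear of everything.

Things in the scene. Friction and masses are not known exactly. Their poses are not given: they have to be found in the camera images.
- case: Fixed wooden case, 120 x 200 x 80 mm (local x, y, z), walls and middle partition 8 mm, open on top under the lid. Origin: centre of its underside, on the table. Local -x is the front (side of the lid's free edge), +x the back (hinge side), z up; the front is turned to the robot's left (world +y), give or take 30 degrees.
- case_lid (a joint): Lid angle in rad: 0 shut (level), 1.57 upright, 1.85 open against its stop, where it starts within 0.07. On a damped hinge: it balances at about 1.6 and below that falls by itself, in some 3 s all the way, fastest at the end at about 1 rad/s, which is a slam. The lid weighs 0.2 to 0.3 kg.
- hinge (a point): Middle of the hinge axis: 64 mm behind the case's centre, 84 mm above the table; the axis runs along the case's local y. The lid is a darker board, 152 x 200 x 7 mm, with a raised paler panel, 132 x 180 x 6 mm, on its outer side (the back when open, the top when shut), set back 10 mm from the board's edges.
- lip (a point): Middle of the lid's free edge, half-way through the 7 mm board; moves with the lid, 155 mm from the hinge axis. Shut, the board's underside is 81 mm above the table and overhangs the front wall by 31 mm over the full 200 mm width; a finger under this overhang can carry the lid all the way down, then come out below and in front.
- clay_animal_2: Loose unfired white clay figure, 35 x 70 x 51 mm, standing in one cell of the case. Origin: centre of its underside.
- clay_animal_3: Loose unfired white clay figure, 29 x 57 x 43 mm, standing in the other cell. Origin: centre of its underside.
- clay_animal_1: Loose white clay figure, 38 x 80 x 60 mm, standing on the table beside the near end of the case. Origin: centre of its underside.
- glaze_jar_blue: Loose blue jar with a white screw lid, 48 mm across, 55 mm tall, on the table beyond the far end of the case. Origin: centre of its underside.
- pinch_pot_b: Loose terracotta pot, 60 mm across, 47 mm tall, on the table beside the near end of the case. Origin: centre of its underside.
Things that resemble listed ones, but are neither listed nor needed, are in the scene too. Leave any blue or pink look-alike of the clay_animal_3 alone.

How it is judged (in metres and radians):
On the way, in this order (a step that is already met when the one before it is completed fails the run):
1. the lid has been tipped forward past upright and is falling (value of joint case_lid below 1.42 rad).
2. the lid has been caught: it rests by its underside on the fingers, well up and slowed (contact force between the fingers and case_lid_c0 above 0.3 N and value of joint case_lid between 0.2 and 1.3 rad and velocity of joint case_lid above -0.6 rad/s), for 0.1 s.
At the end, for the whole second after the job is handed in: The lid is shut (angle under 0.03 rad) and at rest; the two figures in the case stand upright within 15 mm of where they stood, and the jar, the pot and the third figure are within 25 mm of theirs (value of joint case_lid below 0.03 rad and velocity of joint case_lid above -0.1 rad/s and distance of each of clay_animal_2, clay_animal_3 from where it was at the start of the episode below 0.015 m and distance of each of clay_animal_1, glaze_jar_blue, pinch_pot_b from where it was at the start of the episode below 0.025 m and angle between each of clay_animal_2, clay_animal_3's own z axis and vertical below 0.2 rad); the robot touches nothing.
It fails at once if the lid slams: it closes the last 0.1 rad faster than 0.45 rad/s (value of joint case_lid below 0.1 rad and velocity of joint case_lid below -0.45 rad/s).
It fails at once if the lid is pinched: fingers press on its top and its underside at once (value of joint case_lid below 1.3 rad and contact force between the fingers and case_lid_c1 above 1 N and contact force between the fingers and case_lid_c0 above 1 N).
It fails at once if the lid is forced: the fingers press on it with more than 40 N (contact force between the fingers and case_lid_c0 above 40 N or contact force between the fingers and case_lid_c1 above 40 N).
It fails at once if a thing standing by the case is pushed or lifted (distance of any of clay_animal_1, glaze_jar_blue, pinch_pot_b from where it was at the start of the episode above 0.03 m).
It fails at once if a figure in the case is moved, lifted or knocked over (distance of any of clay_animal_2, clay_animal_3 from where it was at the start of the episode above 0.02 m or angle between any of clay_animal_2, clay_animal_3's own z axis and vertical above 0.4 rad).
It also fails if it takes over 48 s, if anything falls off the work surface, if the arm or the gripper's body presses on something with over 40 N, if the wrist force passes 120 N, or if a joint passes its speed limit or range.

## Working session

There is one attempt and no reset: what is moved stays moved. The work goes in short steps, Python scripts to look and compute and a tool call to move; the robot and the scene stay as the last step left them, time stands still between calls to the robot, and variables do not carry over. Pictures are saved under pics/ and viewed, at most 11 in all, crops included, and the job is handed in when it is done.

Besides the shell and the picture viewer there is one more tool, called after "Request:" by a JSON object that holds its "fn" and its "kwargs". jog_arm: Moves the arm, as the interface text tells. Shifts and turns lie within -1 to 1; 1 stands for 0.02 m of shift or pi rad of turn. Its arguments: {"type":"object","properties":{"plan":{"type":"array","items":{"type":"object","properties":{"tx":{"type":"number"},"ty":{"type":"number"},"tz":{"type":"number"},"wx":{"type":"number"},"wy":{"type":"number"},"wz":{"type":"number"},"gripper":{"type":"number"}}}},"newtons":{"type":"number"}},"required":["plan"]}

```bash
mkdir -p pics
python3 - <<'E'
from station import *
import cv2,numpy as np
for c in("side","top"):
    im=read_camera(c); cv2.imwrite(f"pics/{c}0.png",im[:,:,::-1])
    k=get_calibration(c); print(c,{a:(np.round(b,3).tolist() if a!='x' else b) for a,b in k.items()})
    for n in("case","case_lid","clay_animal_1","glaze_jar_blue","pinch_pot_b"):
        print(n,[(r['rect'],round(r['conf'],2)) for r in regions_of(n,c)])
print(bot.sense(),bot.grasp_offset)
E
```

```text
side {'vertical_fov': 46.369, 'cx': 316.041, 'cy': 194.346, 'cam_to_world': [[-1.0, 0.012, -0.02, 554.084], [-0.022, -0.74, 0.672, 573.091], [-0.006, 0.672, 0.74, 772.744], [0.0, 0.0, 0.0, 1.0]]}
case [([263.2, 72.0, 103.8, 143.6], 0.6)]
case_lid [([264.6, 76.8, 94.5, 68.5], 0.79)]
clay_animal_1 [([365.0, 245.7, 17.1, 29.8], 0.77), ([374.1, 151.6, 18.4, 35.2], 0.7), ([212.5, 230.4, 14.3, 25.8], 0.54), ([330.6, 166.7, 14.1, 21.3], 0.51)]
glaze_jar_blue [([239.0, 184.0, 21.7, 33.3], 0.75)]
pinch_pot_b [([373.2, 186.2, 32.6, 31.3], 0.78)]
top {'vertical_fov': 49.143, 'cx': 320.706, 'cy': 200.392, 'cam_to_world': [[0.01, 0.997, -0.079, 491.527], [-1.0, 0.011, 0.007, -65.934], [0.008, 0.078, 0.997, 931.137], [0.0, 0.0, 0.0, 1.0]]}
case [([320.0, 117.7, 117.2, 128.8], 0.88)]
case_lid [([378.4, 112.7, 53.4, 129.5], 0.67), ([316.7, 119.0, 122.2, 126.0], 0.44)]
clay_animal_1 [([338.6, 208.8, 34.1, 17.4], 0.88), ([244.4, 241.7, 22.4, 12.6], 0.82), ([333.4, 163.3, 23.1, 15.7], 0.64), ([265.2, 92.4, 28.6, 19.0], 0.64), ([313.9, 115.2, 20.6, 24.2], 0.64), ([356.4, 261.7, 39.9, 13.6], 0.63), ([426.0, 161.7, 22.1, 17.8], 0.61)]
glaze_jar_blue [([313.2, 113.3, 23.1, 28.5], 0.68)]
pinch_pot_b [([314.2, 254.4, 26.3, 30.0], 0.71)]
{'time_s': 0.6, 'joints': array([9.85323530e-01, 1.04075368e-01, 9.73385146e-02, 1.56391089e+00,
       1.05446446e-05, 1.35309176e+00]), 'qd': array([-0.00078961, -0.0007448 ,  0.00166613,  0.00169364, -0.00075409,
        0.00075032]), 'joint_efforts': array([ 9.95351766e-04, -5.56474400e+01,  5.03566003e+01,  5.61020533e-04,
       -1.32534219e-04, -1.27543774e-05]), 'position': array([215.73531029, 559.91970842, 231.366332  ]), 'eef_rot': array([3.14144530e+00, 2.17966858e-05, 2.77382442e+00]), 'ft_force': array([-0.08452626,  0.28323261, -0.7124942 ]), 'wrist_torque': array([ 0.03551271, -0.0138389 , -0.06186153]), 'gripper_force': 0.0, 'grip_width': 0.9964988715622738} 18.700000000000003
```

Run:
```python
import cv2,numpy as np
a=cv2.imread("pics/side0.png")[50:300,180:440];b=cv2.imread("pics/top0.png")[80:310,220:480]
cv2.imwrite("pics/s1.png",cv2.resize(a,None,fx=2.3,fy=2.3,interpolation=2))
cv2.imwrite("pics/t1.png",cv2.resize(b,None,fx=2.5,fy=2.5,interpolation=2))
```

```text
(no output)
```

View pics/s1.png

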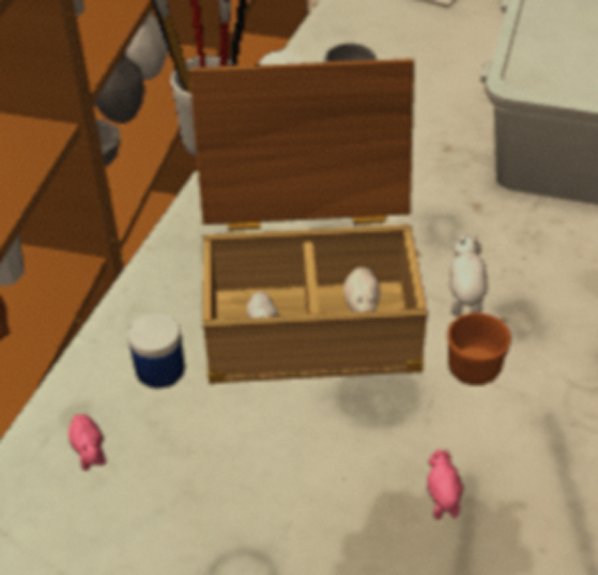

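View pics/t1.png

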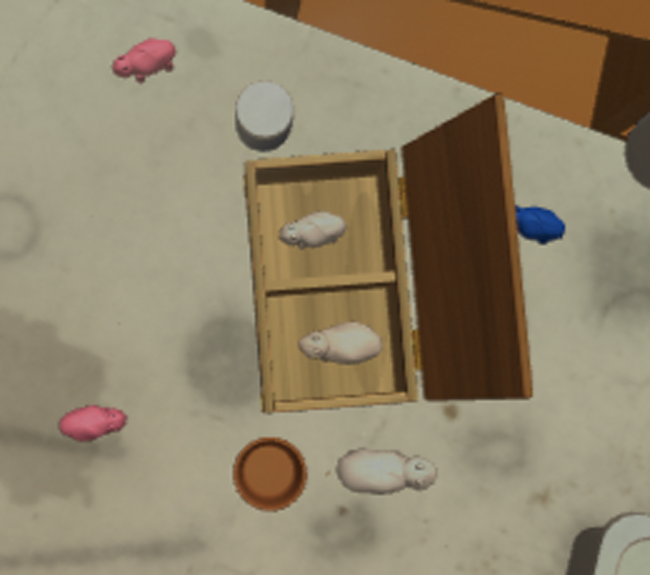

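The side view shows the open lid with its top edge at about (263,79)–(360,76) full-frame. The case holds two white figures, the jar is at the left and the pot and figure 1 at the right. In the top view the rim corners are near (325,227), (318,145), (378,140) and (386,241). Pink and blue animals are look-alikes.

```bash
cat > h.py <<'E'
from station import *
import numpy as np
def ray(c,u,v):
    k=get_calibration(c);f=200/np.tan(np.radians(k['vertical_fov']/2));M=np.array(k['cam_to_world'])
    d=M[:3,:3]@np.array([(u-k['cx'])/f,-(v-k['cy'])/f,-1]);return M[:3,3],d
def atz(c,u,v,z):
    o,d=ray(c,u,v);return o+d*(z-o[2])/d[2]
def proj(c,p):
    k=get_calibration(c);f=200/np.tan(np.radians(k['vertical_fov']/2));M=np.array(k['cam_to_world'])
    q=M[:3,:3].T@(np.asarray(p,float)-M[:3,3]);return np.array([k['cx']+f*q[0]/-q[2],k['cy']-f*q[1]/-q[2]])
E
python3 - <<'E'
from h import *
from scipy.optimize import least_squares
S=lambda u,v:(u/2.3+180,v/2.3+50)
T=lambda u,v:(u/2.5+220,v/2.5+80)
# local pts: far = left in side view; which local y? front=-x ~ world +y -> local x ~ -world y, local y ~ world x
obs=[]
def loc(x,y,z):return('c',x,y,z)
obs+=[('top',T(264,411),loc(-60,-100,80)),('top',T(246,162),loc(-60,100,80)),('top',T(395,150),loc(60,100,80)),('top',T(415,402),loc(60,-100,80)),
('side',S(210,382),loc(-60,100,0)),('side',S(422,370),loc(-60,-100,0)),('side',S(206,326),loc(-60,100,80)),('side',S(424,316),loc(-60,-100,80)),
('side',S(192,67),('l',155,100,3.5)),('side',S(413,60),('l',155,-100,3.5)),('top',T(500,95),('l',155,100,-3.5)),('top',T(532,398),('l',155,-100,-3.5))]
def P(p,o):
    k,a,b,c=o;x,y,w,t=p
    if k=='l': # along lid a, width b, c normal toward outer(+) 
        h=np.array([64+0.,b,84.]);ca,sa=np.cos(t),np.sin(t);u=np.array([-ca,0,sa]);n=np.array([sa,0,ca])
        q=h+a*u+c*n
    else:q=np.array([a,b,c])
    cw,sw=np.cos(w),np.sin(w);return np.array([x+cw*q[0]-sw*q[1],y+sw*q[0]+cw*q[1],q[2]])
r=lambda p:np.concatenate([proj(c,P(p,o))-uv for c,uv,o in obs])
s=least_squares(r,[480,0,-1.57,1.85],x_scale=[10,10,.1,.1]);print(s.x,np.round(s.fun,1))
np.save('pose.npy',s.x)
for n,t in[('lip',('l',155,0,0)),('lipnear',('l',155,-100,0)),('lipfar',('l',155,100,0)),('hinge',('l',0,0,0)),('shutfront',('c',-91,0,81))]:print(n,P(s.x,t).round(1))
for nm,uv,z in[('pot',(270,468),47),('jar',(264,110),55),('clay1',(385,470),40)]:print(nm,atz('top',*T(*uv),z).round())
E
```

```text
[ 575.44251477 -131.88098268   -1.48630442    1.88606195] [-1.   1.3 -1.4 -0.8 -0.4 -0.3  0.3  0.2 -0.4  0.   0.1  0.4 -1.7 -0.9
  1.9 -1.5 -1.1 -1.7  0.6 -2.6  0.3 -0.8 -1.   0.9]
lip [ 584.9 -243.5  231.4]
lipnear [ 485.3 -252.   231.4]
lipfar [ 684.5 -235.1  231.4]
hinge [ 580.8 -195.7   84. ]
shutfront [567.8 -41.2  81. ]
pot [427. -88.  47.]
jar [717. -81.  55.]
clay1 [ 426. -181.   40.]
```

Request:
{"fn": "jog_arm", "kwargs": {"plan": [{"tz": -1, "wz": -0.048}, {"tz": -1, "wz": -0.048}, {"tz": -1, "wz": -0.048}, {"tz": -0.5, "ty": -1, "tx": -0.36}, {"ty": -1, "tx": -0.36}, {"ty": -1, "tx": -0.36}, {"ty": -1, "tx": -0.36}, {"ty": -1, "tx": -0.36}]}}

```text
$.plan[0]: bad value
```

View pics/top0.png

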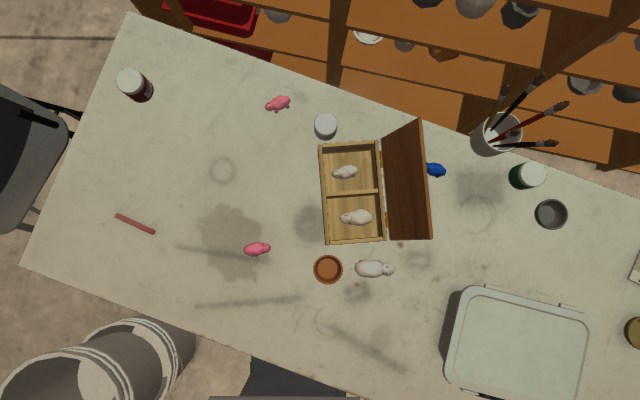

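The full top view shows the brush cup at (497,135), well behind the lid, and the shelf along the far edge. Neither is in the way. The call was refused, so I'll give every field.

Request:
{"fn": "jog_arm", "kwargs": {"plan": [{"tx": 0, "ty": 0, "tz": -1, "wx": 0, "wy": 0, "wz": -0.048, "gripper": 1}, {"tx": 0, "ty": 0, "tz": -1, "wx": 0, "wy": 0, "wz": -0.048, "gripper": 1}, {"tx": 0, "ty": 0, "tz": -1, "wx": 0, "wy": 0, "wz": -0.048, "gripper": 1}, {"tx": -0.36, "ty": -1, "tz": -0.5, "wx": 0, "wy": 0, "wz": 0, "gripper": 1}, {"tx": -0.36, "ty": -1, "tz": 0, "wx": 0, "wy": 0, "wz": 0, "gripper": 1}, {"tx": -0.36, "ty": -1, "tz": 0, "wx": 0, "wy": 0, "wz": 0, "gripper": 1}, {"tx": -0.36, "ty": -1, "tz": 0, "wx": 0, "wy": 0, "wz": 0, "gripper": 1}, {"tx": -0.36, "ty": -1, "tz": 0, "wx": 0, "wy": 0, "wz": 0, "gripper": 1}]}}

```text
time_s: 1.6
position: [260.3, 462.7, 301.4]
eef_rot: [3.141, 0.0, -3.057]
ft_force: [0.0, 0.7, 0.9]
grip_width: 1.001
gripper_force: 0.0
```

Request:
{"fn": "jog_arm", "kwargs": {"plan": [{"tx": -0.36, "ty": -1, "tz": 0, "wx": 0, "wy": 0, "wz": 0, "gripper": 1}, {"tx": -0.36, "ty": -1, "tz": 0, "wx": 0, "wy": 0, "wz": 0, "gripper": 1}, {"tx": -0.36, "ty": -1, "tz": 0, "wx": 0, "wy": 0, "wz": 0, "gripper": 1}, {"tx": -0.36, "ty": -1, "tz": 0, "wx": 0, "wy": 0, "wz": 0, "gripper": 1}, {"tx": -0.36, "ty": -1, "tz": 0, "wx": 0, "wy": 0, "wz": 0, "gripper": 1}, {"tx": -0.36, "ty": -1, "tz": 0, "wx": 0, "wy": 0, "wz": 0, "gripper": 1}, {"tx": -0.36, "ty": -1, "tz": 0, "wx": 0, "wy": 0, "wz": 0, "gripper": 1}, {"tx": -0.36, "ty": -1, "tz": 0, "wx": 0, "wy": 0, "wz": 0, "gripper": 1}]}}

```text
time_s: 2.6
position: [331.2, 308.1, 301.5]
eef_rot: [3.141, 0.0, -3.057]
ft_force: [0.3, -0.4, -0.5]
grip_width: 0.996
gripper_force: 0.0
```

Request:
{"fn": "jog_arm", "kwargs": {"plan": [{"tx": -0.36, "ty": -1, "tz": 0, "wx": 0, "wy": 0, "wz": 0, "gripper": 1}, {"tx": -0.36, "ty": -1, "tz": 0, "wx": 0, "wy": 0, "wz": 0, "gripper": 1}, {"tx": -0.36, "ty": -1, "tz": 0, "wx": 0, "wy": 0, "wz": 0, "gripper": 1}, {"tx": -0.36, "ty": -1, "tz": 0, "wx": 0, "wy": 0, "wz": 0, "gripper": 1}, {"tx": -0.36, "ty": -1, "tz": 0, "wx": 0, "wy": 0, "wz": 0, "gripper": 1}, {"tx": -0.36, "ty": -1, "tz": 0, "wx": 0, "wy": 0, "wz": 0, "gripper": 1}, {"tx": -0.36, "ty": -1, "tz": 0, "wx": 0, "wy": 0, "wz": 0, "gripper": 1}, {"tx": -0.36, "ty": -1, "tz": 0, "wx": 0, "wy": 0, "wz": 0, "gripper": 1}]}}

```text
time_s: 3.6
position: [402.1, 153.5, 301.5]
eef_rot: [3.142, 0.0, -3.057]
ft_force: [0.5, -1.2, -0.1]
grip_width: 1.0
gripper_force: 0.0
```

Request:
{"fn": "jog_arm", "kwargs": {"plan": [{"tx": -0.36, "ty": -1, "tz": 0, "wx": 0, "wy": 0, "wz": 0, "gripper": 1}, {"tx": -0.36, "ty": -1, "tz": 0, "wx": 0, "wy": 0, "wz": 0, "gripper": 1}, {"tx": -0.36, "ty": -1, "tz": 0, "wx": 0, "wy": 0, "wz": 0, "gripper": 1}, {"tx": -0.36, "ty": -1, "tz": 0, "wx": 0, "wy": 0, "wz": 0, "gripper": 1}, {"tx": -0.36, "ty": -1, "tz": 0, "wx": 0, "wy": 0, "wz": 0, "gripper": 1}, {"tx": -0.36, "ty": -1, "tz": 0, "wx": 0, "wy": 0, "wz": 0, "gripper": 1}, {"tx": -0.36, "ty": -1, "tz": 0, "wx": 0, "wy": 0, "wz": 0, "gripper": 1}, {"tx": -0.36, "ty": -1, "tz": 0, "wx": 0, "wy": 0, "wz": 0, "gripper": 1}]}}

```text
time_s: 4.6
position: [473.1, -1.2, 301.4]
eef_rot: [-3.142, 0.0, -3.057]
ft_force: [-0.5, -0.3, -0.1]
grip_width: 0.998
gripper_force: 0.0
```

Request:
{"fn": "jog_arm", "kwargs": {"plan": [{"tx": -0.36, "ty": -1, "tz": 0, "wx": 0, "wy": 0, "wz": 0, "gripper": 1}, {"tx": -0.36, "ty": -1, "tz": 0, "wx": 0, "wy": 0, "wz": 0, "gripper": 1}, {"tx": -0.36, "ty": -1, "tz": 0, "wx": 0, "wy": 0, "wz": 0, "gripper": 1}, {"tx": -0.36, "ty": -1, "tz": 0, "wx": 0, "wy": 0, "wz": 0, "gripper": 1}, {"tx": -0.36, "ty": -1, "tz": 0, "wx": 0, "wy": 0, "wz": 0, "gripper": 1}, {"tx": -0.36, "ty": -1, "tz": 0, "wx": 0, "wy": 0, "wz": 0, "gripper": 1}, {"tx": -0.36, "ty": -1, "tz": 0, "wx": 0, "wy": 0, "wz": 0, "gripper": 1}, {"tx": -0.36, "ty": -1, "tz": 0, "wx": 0, "wy": 0, "wz": 0, "gripper": 1}]}}

```text
time_s: 5.6
position: [544.2, -156.3, 301.2]
eef_rot: [3.141, -0.0, -3.057]
ft_force: [-0.4, -0.0, -0.1]
grip_width: 0.998
gripper_force: 0.0
```

Request:
{"fn": "jog_arm", "kwargs": {"plan": [{"tx": -0.36, "ty": -1, "tz": 0, "wx": 0, "wy": 0, "wz": 0, "gripper": 1}, {"tx": -0.36, "ty": -1, "tz": 0, "wx": 0, "wy": 0, "wz": 0, "gripper": 1}, {"tx": -0.36, "ty": -1, "tz": 0, "wx": 0, "wy": 0, "wz": 0, "gripper": 1}, {"tx": -0.36, "ty": -1, "tz": 0, "wx": 0, "wy": 0, "wz": 0, "gripper": 1}, {"tx": -0.1, "ty": -0.3, "tz": 0, "wx": 0, "wy": 0, "wz": 0, "gripper": 1}, {"tx": 0, "ty": 0, "tz": 0, "wx": 0, "wy": 0, "wz": 0, "gripper": 1}]}}

```text
time_s: 6.35
position: [581.6, -238.3, 301.0]
eef_rot: [3.141, -0.0, -3.057]
ft_force: [1.3, -0.4, 0.8]
grip_width: 0.998
gripper_force: 0.0
```

Run:
```python
from station import *
import cv2,numpy as np
a=read_camera("side")[20:240,180:460,::-1];b=read_camera("top")[60:280,240:500,::-1]
b=cv2.resize(b,None,fx=1.5,fy=1.5);a=cv2.resize(a,None,fx=1.4,fy=1.5)
cv2.imwrite("pics/p2.png",np.hstack([a,b]));print(bot.sense()['joints'].round(2))
```

```text
[-0.6   0.23  0.36  1.7   0.   -0.68]
```

View pics/p2.png

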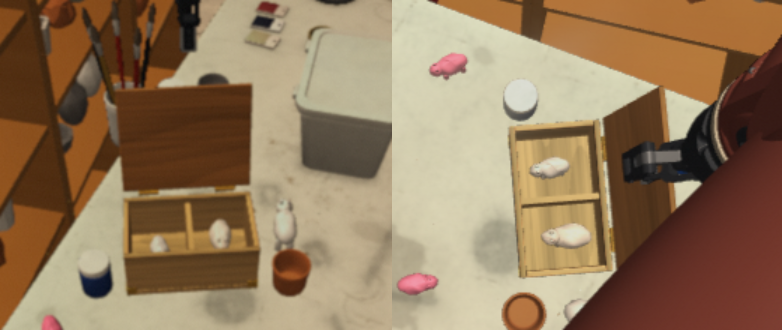

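The picture shows the gripper above the lid's middle, with the front finger in front of the lid. Its tip is at about (314,53) in the side view. I'll check that tip against the model.

Run:
```python
from h import *
for z in(301,314):
    for y in(-196,-181):
        for c in("side","top"):print(z,y,c,proj(c,[577,y,z]).round(), )
print("crop tip bottom side ->",188/1.4+180,52/1.5+20,"top", (640-392)/1.5+240, 163/1.5+60)
```

```text
301 -196 side [315.  58.]
301 -196 top [407. 177.]
301 -181 side [314.  63.]
301 -181 top [397. 177.]
314 -196 side [314.  52.]
314 -196 top [409. 176.]
314 -181 side [314.  56.]
314 -181 top [399. 175.]
crop tip bottom side -> 314.28571428571433 54.666666666666664 top 405.33333333333337 168.66666666666669
```

Request:
{"fn": "jog_arm", "kwargs": {"plan": [{"tx": 0, "ty": 0, "tz": 0.8, "wx": 0, "wy": 0, "wz": 0, "gripper": 1}, {"tx": 0, "ty": 0, "tz": 0.9, "wx": 0, "wy": 0, "wz": 0, "gripper": 1}, {"tx": 0, "ty": 0, "tz": 0.9, "wx": 0, "wy": 0, "wz": 0, "gripper": 1}, {"tx": 0, "ty": 0, "tz": 0.9, "wx": 0, "wy": 0, "wz": 0, "gripper": 1}, {"tx": 0, "ty": 0, "tz": 0.9, "wx": 0, "wy": 0, "wz": 0, "gripper": 1}, {"tx": 0, "ty": 0, "tz": 0.8, "wx": 0, "wy": 0, "wz": 0, "gripper": 1}, {"tx": 0, "ty": 0, "tz": 0, "wx": 0, "wy": 0, "wz": 0, "gripper": 1}]}}

```text
time_s: 7.32
position: [581.0, -237.4, 195.7]
eef_rot: [3.14, -0.002, -3.057]
ft_force: [-0.1, 1.0, 0.2]
grip_width: 0.997
gripper_force: 0.0
```

```bash
cat > plan.py <<'E'
from h import *
p=np.load('pose.npy');w=p[2];f=-np.array([np.cos(w),np.sin(w)]);H=p[:2]-f*64
rad=np.radians
def pose(phi,th,a):
    tz=np.array([-np.sin(th),-np.cos(th)]);ty=np.array([np.cos(th),-np.sin(th)])
    E=np.array([0,84])+155*np.array([np.cos(phi),np.sin(phi)])+3.5*np.array([np.sin(phi),-np.cos(phi)])
    T=E-42.5*ty+a*tz
    Bt=T-42.5*ty-13*tz-np.array([0,84]);b=np.arctan2(Bt[1],Bt[0])-np.arcsin(9.5/np.hypot(*Bt))
    return T,ty,tz,b
def cur():
    s=bot.sense();T=np.array([(s['position'][:2]-H)@f,s['position'][2]]);
    from scipy.spatial.transform import Rotation as R
    z=R.from_euler('xyz',s['eef_rot']).as_matrix()[:,2];return T,np.arctan2(-z[:2]@f,-z[2]),s
E
python3 - <<'E'
from plan import *
T,th,s=cur();print(T.round(1),round(th,3),s['ft_force'].round(1))
N=60;phis=np.linspace(1.3,-0.06,18)
for ph in phis:
    th2=rad(15)+ (1.3-ph)/1.3*rad(45); a=42-(1.3-ph)/1.3*8
    T2,_,_,b=pose(ph,th2,a)
    ty=np.array([np.cos(th),-np.sin(th)]);tz=np.array([-np.sin(th),-np.cos(th)]);d=T2-T
    print(f"phi {ph:.2f} th {th2:.2f} T {T2.round(1)} back {b:.2f} | dty {d@ty/20:.2f} dtz {d@tz/20:.2f} wx {(th2-th)/np.pi:.3f}")
    T,th=T2,th2
E
```

```text
[-41.6 195.7] -0.002 [-0.1  1.   0.2]
phi 1.30 th 0.26 T [ -7.1 202.8] back 1.81 | dty 1.73 dtz -0.35 wx 0.084
phi 1.22 th 0.31 T [  3.4 201.8] back 1.73 | dty 0.52 dtz -0.09 wx 0.015
phi 1.14 th 0.36 T [ 13.7 199.9] back 1.65 | dty 0.52 dtz -0.07 wx 0.015
phi 1.06 th 0.41 T [ 23.8 197.1] back 1.58 | dty 0.52 dtz -0.05 wx 0.015
phi 0.98 th 0.46 T [ 33.5 193.5] back 1.50 | dty 0.52 dtz -0.03 wx 0.015
phi 0.90 th 0.50 T [ 42.8 189.1] back 1.42 | dty 0.51 dtz -0.01 wx 0.015
phi 0.82 th 0.55 T [ 51.6 184. ] back 1.33 | dty 0.51 dtz 0.01 wx 0.015
phi 0.74 th 0.60 T [ 60.  178.1] back 1.25 | dty 0.51 dtz 0.03 wx 0.015
phi 0.66 th 0.65 T [ 67.7 171.6] back 1.17 | dty 0.50 dtz 0.05 wx 0.015
phi 0.58 th 0.70 T [ 74.9 164.5] back 1.09 | dty 0.50 dtz 0.07 wx 0.015
phi 0.50 th 0.75 T [ 81.3 156.8] back 1.01 | dty 0.49 dtz 0.09 wx 0.015
phi 0.42 th 0.79 T [ 87.1 148.6] back 0.92 | dty 0.49 dtz 0.11 wx 0.015
phi 0.34 th 0.84 T [ 92.1 140. ] back 0.84 | dty 0.48 dtz 0.12 wx 0.015
phi 0.26 th 0.89 T [ 96.3 131.1] back 0.76 | dty 0.47 dtz 0.14 wx 0.015
phi 0.18 th 0.94 T [ 99.7 121.8] back 0.67 | dty 0.47 dtz 0.16 wx 0.015
phi 0.10 th 0.99 T [102.3 112.4] back 0.59 | dty 0.46 dtz 0.18 wx 0.015
phi 0.02 th 1.04 T [104.  102.7] back 0.50 | dty 0.45 dtz 0.19 wx 0.015
phi -0.06 th 1.08 T [104.9  93. ] back 0.41 | dty 0.44 dtz 0.21 wx 0.015
```

Request:
{"fn": "jog_arm", "kwargs": {"plan": [{"tx": 0, "ty": 0.43, "tz": -0.1, "wx": 0.021, "wy": 0, "wz": 0, "gripper": 1}, {"tx": 0, "ty": 0.43, "tz": -0.1, "wx": 0.021, "wy": 0, "wz": 0, "gripper": 1}, {"tx": 0, "ty": 0.43, "tz": -0.1, "wx": 0.021, "wy": 0, "wz": 0, "gripper": 1}, {"tx": 0, "ty": 0.43, "tz": -0.1, "wx": 0.021, "wy": 0, "wz": 0, "gripper": 1}, {"tx": 0, "ty": 0.26, "tz": -0.04, "wx": 0.008, "wy": 0, "wz": 0, "gripper": 1}, {"tx": 0, "ty": 0.26, "tz": -0.04, "wx": 0.008, "wy": 0, "wz": 0, "gripper": 1}]}}

```text
time_s: 8.07
position: [578.2, -193.0, 201.3]
eef_rot: [-2.826, 0.001, -3.057]
ft_force: [0.1, -1.1, 0.5]
grip_width: 1.0
gripper_force: 0.7
```

Run:
```python
from plan import *
T,th,s=cur();print(T.round(1),round(th,3),s['ft_force'].round(1),s['joints'].round(2),s['position'].round())
```

```text
[  2.9 201.3] 0.315 [ 0.1 -1.1  0.5] [-0.4  -0.03 -0.12  1.33 -0.28 -0.5 ] [ 578. -193.  201.]
```

Request:
{"fn": "jog_arm", "kwargs": {"plan": [{"tx": 0, "ty": 0.26, "tz": -0.04, "wx": 0.008, "wy": 0, "wz": 0, "gripper": 1}, {"tx": 0, "ty": 0.26, "tz": -0.04, "wx": 0.008, "wy": 0, "wz": 0, "gripper": 1}, {"tx": 0, "ty": 0.26, "tz": -0.03, "wx": 0.008, "wy": 0, "wz": 0, "gripper": 1}, {"tx": 0, "ty": 0.26, "tz": -0.03, "wx": 0.008, "wy": 0, "wz": 0, "gripper": 1}, {"tx": 0, "ty": 0.26, "tz": -0.02, "wx": 0.008, "wy": 0, "wz": 0, "gripper": 1}, {"tx": 0, "ty": 0.26, "tz": -0.02, "wx": 0.008, "wy": 0, "wz": 0, "gripper": 1}, {"tx": 0, "ty": 0, "tz": 0, "wx": 0, "wy": 0, "wz": 0, "gripper": 1}]}}

```text
time_s: 8.95
position: [576.0, -164.4, 197.2]
eef_rot: [-2.668, 0.003, -3.059]
ft_force: [-10.4, -1.3, 23.4]
grip_width: 1.002
gripper_force: 11.4
```

Run:
```python
from plan import *
import cv2
T,th,s=cur();print(T.round(1),round(th,3),s['ft_force'].round(1),s['joints'].round(2),s['gripper_force'])
a=read_camera("side")[20:240,180:460,::-1];b=read_camera("top")[60:280,240:500,::-1]
b=cv2.resize(b,None,fx=1.5,fy=1.5);a=cv2.resize(a,None,fx=1.4,fy=1.5)
cv2.imwrite("pics/p3.png",np.hstack([a,b]))
```

```text
[ 31.6 197.2] 0.473 [-10.4  -1.3  23.4] [-0.28 -0.08 -0.22  1.25 -0.44 -0.4 ] 11.36089900508523
```

View pics/p3.png

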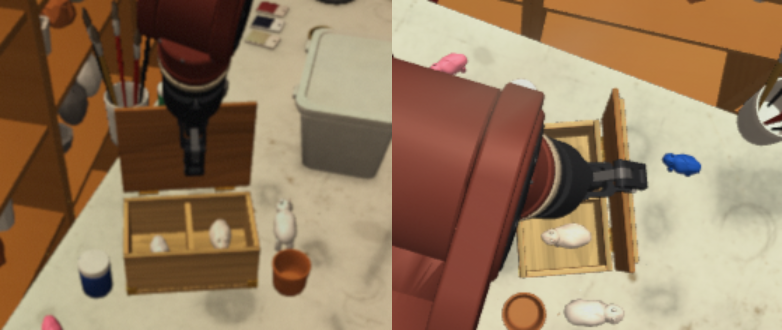

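Run:
```python
from plan import *
for u,v in((388,121),(403,240)):
    q=atz('top',u,v,238);print(q.round(),(q[:2]-H)@f)
for u,v in((119/1.4+180,106/1.5+20),(256/1.4+180,102/1.5+20)):
    for phi in(1.4,1.5,1.6,1.7):
        pass
for phi in(1.35,1.45,1.55,1.65):
    h=lambda b,n:np.append(H+f*(155*np.cos(phi)+n*np.sin(phi))+b*np.array([-np.sin(w),np.cos(w)])*-1,84+155*np.sin(phi)-n*np.cos(phi))
    print(phi,[proj(c,h(b,n)).round().tolist() for c,n in(('side',-3.5),('top',3.5)) for b in(-100,100)])
print('obs side',(119/1.4+180,106/1.5+20),(256/1.4+180,102/1.5+20),'top',(388,121),(403,240))
print(bot.sense()['ft_force'],bot.sense()['wrist_torque'])
```

```text
[ 676. -178.  238.] 9.32263664385468
[ 485. -202.  238.] 2.17645167241835
1.35 [[261.0, 99.0], [366.0, 95.0], [370.0, 120.0], [381.0, 244.0]]
1.45 [[261.0, 94.0], [365.0, 89.0], [380.0, 119.0], [391.0, 243.0]]
1.55 [[262.0, 89.0], [364.0, 84.0], [389.0, 118.0], [400.0, 243.0]]
1.65 [[262.0, 84.0], [363.0, 80.0], [399.0, 118.0], [410.0, 242.0]]
obs side (265.0, 90.66666666666667) (362.8571428571429, 88.0) top (388, 121) (403, 240)
[-10.10878739  -1.6667909   22.14961576] [-2.61175409  1.32204796 -1.26583301]
```

Forces show the lid's top edge sticking to the back pad, at about 1.53 rad. I'll relieve it by backing up slightly, then nudge horizontally forward.

Request:
{"fn": "jog_arm", "kwargs": {"plan": [{"tx": 0, "ty": 0, "tz": -0.12, "wx": 0, "wy": 0, "wz": 0, "gripper": 1}, {"tx": 0, "ty": 0.05, "tz": -0.12, "wx": 0, "wy": 0, "wz": 0, "gripper": 1}, {"tx": 0, "ty": 0.1, "tz": -0.05, "wx": 0, "wy": 0, "wz": 0, "gripper": 1}]}}

```text
time_s: 9.43
position: [575.0, -158.0, 197.7]
eef_rot: [-2.674, 0.001, -3.058]
ft_force: [-3.2, 0.8, 8.6]
grip_width: 1.002
gripper_force: 4.1
```

Run:
```python
from plan import *
T,th,s=cur();print(T.round(1),round(th,3),s['ft_force'].round(1),s['wrist_torque'].round(2),s['gripper_force'])
```

```text
[ 38.  197.7] 0.467 [-3.2  0.8  8.6] [-0.61  0.42 -0.34] 4.077875486109406
```

Request:
{"fn": "jog_arm", "kwargs": {"plan": [{"tx": 0, "ty": 0.1, "tz": -0.15, "wx": 0, "wy": 0, "wz": 0, "gripper": 1}, {"tx": 0, "ty": 0.1, "tz": -0.1, "wx": 0, "wy": 0, "wz": 0, "gripper": 1}, {"tx": 0, "ty": 0, "tz": 0, "wx": 0, "wy": 0, "wz": 0, "gripper": 1}]}}

```text
time_s: 9.8
position: [574.2, -151.3, 198.5]
eef_rot: [-2.677, -0.001, -3.057]
ft_force: [-0.0, 1.0, 0.2]
grip_width: 1.0
gripper_force: 0.0
```

Run:
```python
from plan import *
import cv2
T,th,s=cur();print(T.round(1),round(th,3),s['ft_force'].round(1),s['wrist_torque'].round(2),s['gripper_force'])
cv2.imwrite("pics/side4.png",read_camera("side")[:,:,::-1]);im=read_camera("top")[:,:,::-1]
cv2.imwrite("pics/top4.png",cv2.resize(im[90:260,300:480],None,fx=3,fy=3))
```

```text
[ 44.8 198.5] 0.464 [-0.   1.   0.2] [0.45 0.02 0.03] 0.0
```

View pics/top4.png

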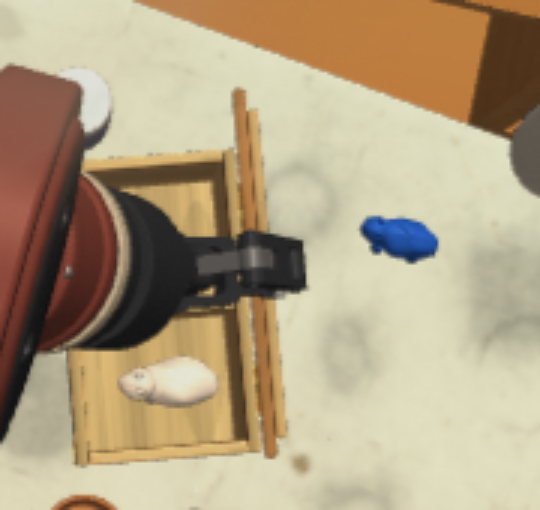

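The lid edge runs from (378,120) to (390,242), so it is near 1.44 rad. It has come free of the back finger and is falling. Next I settle the tool into the catching pose.

Request:
{"fn": "jog_arm", "kwargs": {"plan": [{"tx": 0, "ty": 0, "tz": 0, "wx": 0, "wy": 0, "wz": 0, "gripper": 1}, {"tx": 0, "ty": 0, "tz": 0, "wx": 0, "wy": 0, "wz": 0, "gripper": 1}, {"tx": 0, "ty": 0.04, "tz": 0.15, "wx": 0.004, "wy": 0, "wz": 0, "gripper": 1}, {"tx": 0, "ty": 0.04, "tz": 0.15, "wx": 0.004, "wy": 0, "wz": 0, "gripper": 1}, {"tx": 0, "ty": 0.04, "tz": 0.15, "wx": 0.004, "wy": 0, "wz": 0, "gripper": 1}, {"tx": 0, "ty": 0, "tz": 0, "wx": 0, "wy": 0, "wz": 0, "gripper": 1}]}}

```text
time_s: 10.65
position: [574.2, -153.3, 189.2]
eef_rot: [-2.639, -0.001, -3.057]
ft_force: [0.3, -0.2, -0.4]
grip_width: 1.001
gripper_force: 0.0
```

Run:
```python
from plan import *
import cv2
T,th,s=cur();print(T.round(1),round(th,3),s['ft_force'].round(1),s['wrist_torque'].round(2),s['gripper_force'])
im=read_camera("top")[:,:,::-1]
cv2.imwrite("pics/top5.png",cv2.resize(im[90:260,300:480],None,fx=3,fy=3))
```

```text
[ 42.7 189.2] 0.503 [ 0.3 -0.2 -0.4] [ 0.5   0.05 -0.02] 0.0
```

View pics/top5.png

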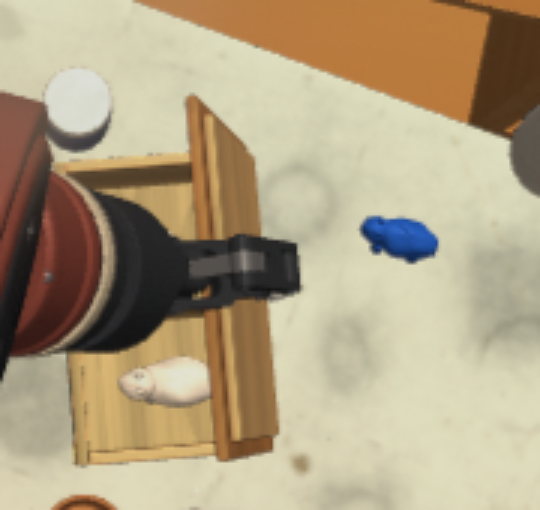

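The lid edge has reached the (363,122)–(373,242) line, about 1.1 rad, and still has a gap to the front finger. I'll wait for it to land.

Request:
{"fn": "jog_arm", "kwargs": {"plan": [{"tx": 0, "ty": 0, "tz": 0, "wx": 0, "wy": 0, "wz": 0, "gripper": 1}, {"tx": 0, "ty": 0, "tz": 0, "wx": 0, "wy": 0, "wz": 0, "gripper": 1}, {"tx": 0, "ty": 0, "tz": 0, "wx": 0, "wy": 0, "wz": 0, "gripper": 1}, {"tx": 0, "ty": 0, "tz": 0, "wx": 0, "wy": 0, "wz": 0, "gripper": 1}, {"tx": 0, "ty": 0, "tz": 0, "wx": 0, "wy": 0, "wz": 0, "gripper": 1}, {"tx": 0, "ty": 0, "tz": 0, "wx": 0, "wy": 0, "wz": 0, "gripper": 1}]}}

```text
time_s: 11.45
position: [574.5, -153.5, 189.8]
eef_rot: [-2.639, 0.0, -3.057]
ft_force: [-0.7, 0.1, -0.7]
grip_width: 0.999
gripper_force: 0.4
```

Run:
```python
from plan import *
import cv2
T,th,s=cur();print(T.round(1),round(th,3),s['ft_force'].round(1),s['wrist_torque'].round(2),s['gripper_force'])
im=read_camera("top")[:,:,::-1]
cv2.imwrite("pics/top6.png",cv2.resize(im[90:260,300:480],None,fx=3,fy=3))
```

```text
[ 42.5 189.8] 0.502 [-0.7  0.1 -0.7] [ 0.58 -0.   -0.  ] 0.37346585188061
```

View pics/top6.png

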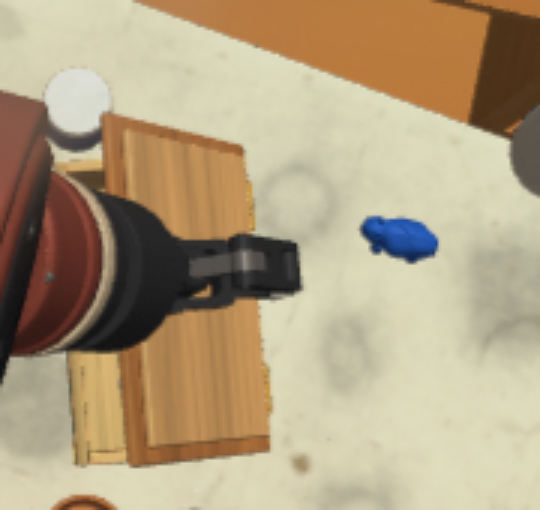

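Run:
```python
from plan import *
for phi in(0.5,.6,.7,.8,.9,1):
    h=lambda b,n:np.append(H+f*(155*np.cos(phi)+n*np.sin(phi))-b*np.array([-np.sin(w),np.cos(w)]),84+155*np.sin(phi)-n*np.cos(phi))
    print(phi,[proj('top',h(b,-3.5)).round().tolist() for b in(-100,100)])
import time
s=bot.sense();print(s['time_s'],s['ft_force'],s['gripper_force'],s['wrist_torque'])
```

```text
0.5 [[311.0, 135.0], [320.0, 247.0]]
0.6 [[316.0, 133.0], [324.0, 247.0]]
0.7 [[321.0, 131.0], [330.0, 247.0]]
0.8 [[328.0, 129.0], [337.0, 247.0]]
0.9 [[335.0, 127.0], [344.0, 246.0]]
1 [[343.0, 125.0], [353.0, 246.0]]
11.5 [ 0.77659988  0.86831603 -0.36540249] 0.3766901098424569 [ 0.49255083  0.03891233 -0.01306852]
```

The edge sits at (335,128)–(344,245), which gives 0.90 rad, exactly on the predicted catch pose with the pad sensing contact. The lid is caught, so I lower slowly.

Request:
{"fn": "jog_arm", "kwargs": {"plan": [{"tx": 0, "ty": 0.17, "tz": 0, "wx": 0.005, "wy": 0, "wz": 0, "gripper": 1}, {"tx": 0, "ty": 0.17, "tz": 0, "wx": 0.005, "wy": 0, "wz": 0, "gripper": 1}, {"tx": 0, "ty": 0.17, "tz": 0.01, "wx": 0.005, "wy": 0, "wz": 0, "gripper": 1}, {"tx": 0, "ty": 0.17, "tz": 0.01, "wx": 0.005, "wy": 0, "wz": 0, "gripper": 1}, {"tx": 0, "ty": 0.17, "tz": 0.01, "wx": 0.005, "wy": 0, "wz": 0, "gripper": 1}, {"tx": 0, "ty": 0.17, "tz": 0.01, "wx": 0.005, "wy": 0, "wz": 0, "gripper": 1}, {"tx": 0, "ty": 0.17, "tz": 0.01, "wx": 0.005, "wy": 0, "wz": 0, "gripper": 1}, {"tx": 0, "ty": 0.17, "tz": 0.02, "wx": 0.005, "wy": 0, "wz": 0, "gripper": 1}]}}

```text
time_s: 12.5
position: [572.6, -131.2, 174.1]
eef_rot: [-2.512, 0.0, -3.057]
ft_force: [-0.5, -0.0, -1.0]
grip_width: 0.998
gripper_force: 0.3
```

```bash
cat > nxt.py <<'E'
from plan import *
import sys
T,th,s=cur();print(T.round(1),round(th,3),s['ft_force'].round(1),s['gripper_force'],s['joints'].round(2))
for ph in map(float,sys.argv[1:]):
    th2=rad(15)+(1.3-ph)/1.3*rad(45);a=42-(1.3-ph)/1.3*8
    T2=pose(ph,th2,a)[0];m=(th+th2)/2;d=T2-T
    print(ph,T2.round(1),"ty %.2f tz %.2f wx %.3f"%(d@[np.cos(m),-np.sin(m)]/20,d@[-np.sin(m),-np.cos(m)]/20,(th2-th)/np.pi));T,th=T2,th2
E
python3 nxt.py .5 .34 .2 .1 0 -.06
python3 -c "
from station import *
import cv2
im=read_camera('top')[:,:,::-1];cv2.imwrite('pics/top7.png',cv2.resize(im[90:260,290:470],None,fx=3,fy=3))"
```

```text
[ 64.9 174.1] 0.629 [-0.5 -0.  -1. ] 0.3059979941463098 [-0.15 -0.08 -0.3   1.18 -0.61 -0.29]
0.5 [ 81.3 156.8] ty 1.18 tz 0.15 wx 0.037
0.34 [ 92.1 140. ] ty 0.97 tz 0.20 wx 0.031
0.2 [ 98.9 124.2] ty 0.83 tz 0.24 wx 0.027
0.1 [102.3 112.4] ty 0.58 tz 0.20 wx 0.019
0.0 [104.3 100.3] ty 0.57 tz 0.23 wx 0.019
-0.06 [104.9  93. ] ty 0.33 tz 0.15 wx 0.012
```

View pics/top7.png

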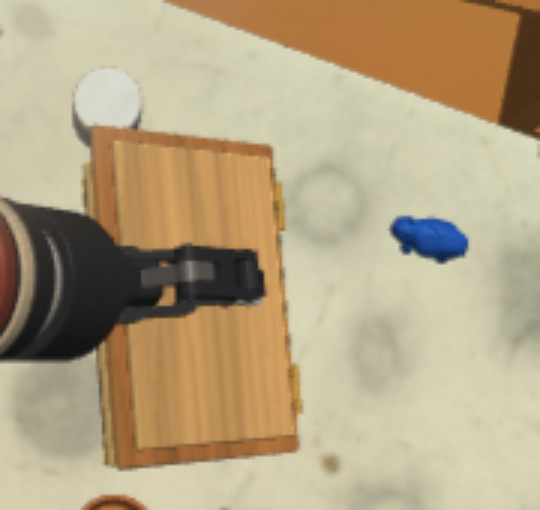

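The edge at (321,132)–(329,246) gives 0.70 rad, so the lid is following the finger. I'll pause briefly so it rests fully.

Request:
{"fn": "jog_arm", "kwargs": {"plan": [{"tx": 0, "ty": 0, "tz": 0, "wx": 0, "wy": 0, "wz": 0, "gripper": 1}, {"tx": 0, "ty": 0, "tz": 0, "wx": 0, "wy": 0, "wz": 0, "gripper": 1}, {"tx": 0, "ty": 0, "tz": 0, "wx": 0, "wy": 0, "wz": 0, "gripper": 1}, {"tx": 0, "ty": 0, "tz": 0, "wx": 0, "wy": 0, "wz": 0, "gripper": 1}]}}

```text
time_s: 13.05
position: [572.6, -131.5, 174.4]
eef_rot: [-2.513, 0.0, -3.057]
ft_force: [-1.1, 1.5, 0.0]
grip_width: 1.0
gripper_force: 0.5
```

Request:
{"fn": "jog_arm", "kwargs": {"plan": [{"tx": 0, "ty": 0.15, "tz": 0.02, "wx": 0.0047, "wy": 0, "wz": 0, "gripper": 1}, {"tx": 0, "ty": 0.15, "tz": 0.02, "wx": 0.0047, "wy": 0, "wz": 0, "gripper": 1}, {"tx": 0, "ty": 0.15, "tz": 0.02, "wx": 0.0047, "wy": 0, "wz": 0, "gripper": 1}, {"tx": 0, "ty": 0.15, "tz": 0.02, "wx": 0.0047, "wy": 0, "wz": 0, "gripper": 1}, {"tx": 0, "ty": 0.15, "tz": 0.02, "wx": 0.0047, "wy": 0, "wz": 0, "gripper": 1}, {"tx": 0, "ty": 0.15, "tz": 0.02, "wx": 0.0047, "wy": 0, "wz": 0, "gripper": 1}, {"tx": 0, "ty": 0.15, "tz": 0.02, "wx": 0.0047, "wy": 0, "wz": 0, "gripper": 1}, {"tx": 0, "ty": 0.15, "tz": 0.02, "wx": 0.0047, "wy": 0, "wz": 0, "gripper": 1}]}}

```text
time_s: 14.05
position: [571.2, -114.7, 156.6]
eef_rot: [-2.394, 0.0, -3.057]
ft_force: [-0.0, -0.3, -0.7]
grip_width: 1.004
gripper_force: 0.4
```

```bash
python3 nxt.py .34 .2 .1 0 -.06
```

```text
[ 81.5 156.6] 0.747 [-0.  -0.3 -0.7] 0.37131014512851834 [-0.07 -0.04 -0.34  1.13 -0.74 -0.21]
0.34 [ 92.1 140. ] ty 0.96 tz 0.20 wx 0.030
0.2 [ 98.9 124.2] ty 0.83 tz 0.24 wx 0.027
0.1 [102.3 112.4] ty 0.58 tz 0.20 wx 0.019
0.0 [104.3 100.3] ty 0.57 tz 0.23 wx 0.019
-0.06 [104.9  93. ] ty 0.33 tz 0.15 wx 0.012
```

Request:
{"fn": "jog_arm", "kwargs": {"plan": [{"tx": 0, "ty": 0.14, "tz": 0.03, "wx": 0.0044, "wy": 0, "wz": 0, "gripper": 1}, {"tx": 0, "ty": 0.14, "tz": 0.03, "wx": 0.0044, "wy": 0, "wz": 0, "gripper": 1}, {"tx": 0, "ty": 0.14, "tz": 0.03, "wx": 0.0044, "wy": 0, "wz": 0, "gripper": 1}, {"tx": 0, "ty": 0.14, "tz": 0.03, "wx": 0.0044, "wy": 0, "wz": 0, "gripper": 1}, {"tx": 0, "ty": 0.14, "tz": 0.03, "wx": 0.0044, "wy": 0, "wz": 0, "gripper": 1}, {"tx": 0, "ty": 0.14, "tz": 0.03, "wx": 0.0044, "wy": 0, "wz": 0, "gripper": 1}, {"tx": 0, "ty": 0.14, "tz": 0.03, "wx": 0.0044, "wy": 0, "wz": 0, "gripper": 1}]}}

```text
time_s: 14.92
position: [570.3, -103.9, 139.7]
eef_rot: [-2.298, 0.0, -3.057]
ft_force: [0.1, -1.0, -1.7]
grip_width: 0.998
gripper_force: 0.4
```

Request:
{"fn": "jog_arm", "kwargs": {"plan": [{"tx": 0, "ty": 0.14, "tz": 0.04, "wx": 0.0045, "wy": 0, "wz": 0, "gripper": 1}, {"tx": 0, "ty": 0.14, "tz": 0.04, "wx": 0.0045, "wy": 0, "wz": 0, "gripper": 1}, {"tx": 0, "ty": 0.14, "tz": 0.04, "wx": 0.0045, "wy": 0, "wz": 0, "gripper": 1}, {"tx": 0, "ty": 0.14, "tz": 0.04, "wx": 0.0045, "wy": 0, "wz": 0, "gripper": 1}, {"tx": 0, "ty": 0.14, "tz": 0.04, "wx": 0.0045, "wy": 0, "wz": 0, "gripper": 1}, {"tx": 0, "ty": 0.14, "tz": 0.04, "wx": 0.0045, "wy": 0, "wz": 0, "gripper": 1}]}}

```text
time_s: 15.68
position: [569.7, -96.9, 123.7]
eef_rot: [-2.213, 0.0, -3.057]
ft_force: [0.3, 0.6, -0.8]
grip_width: 1.002
gripper_force: 0.4
```

```bash
python3 nxt.py .1 0 -.06
python3 -c "
from station import *
import cv2
im=read_camera('side')[:,:,::-1];cv2.imwrite('pics/side8.png',cv2.resize(im[90:250,200:420],None,fx=3,fy=3))"
```

```text
[ 99.3 123.7] 0.929 [ 0.3  0.6 -0.8] 0.41037137154489756 [ 0.03  0.07 -0.36  1.06 -0.93 -0.09]
0.1 [102.3 112.4] ty 0.55 tz 0.20 wx 0.018
0.0 [104.3 100.3] ty 0.57 tz 0.23 wx 0.019
-0.06 [104.9  93. ] ty 0.33 tz 0.15 wx 0.012
```

View pics/side8.png

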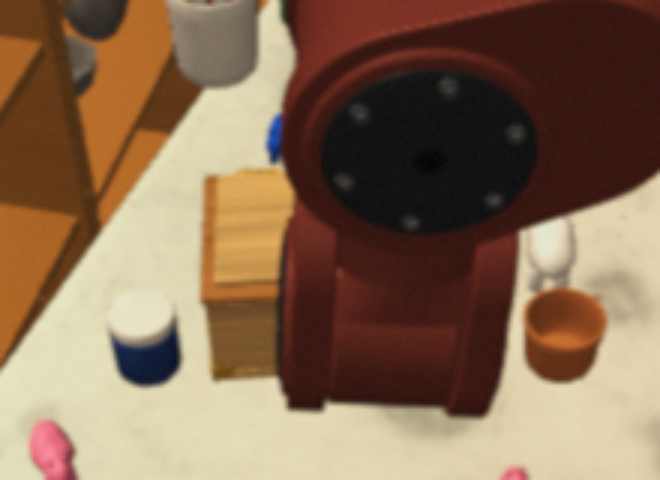

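The lid is at a low angle on the finger, and the jar and pot are untouched. Last stretch, slower.

Request:
{"fn": "jog_arm", "kwargs": {"plan": [{"tx": 0, "ty": 0.11, "tz": 0.04, "wx": 0.0037, "wy": 0, "wz": 0, "gripper": 1}, {"tx": 0, "ty": 0.11, "tz": 0.04, "wx": 0.0037, "wy": 0, "wz": 0, "gripper": 1}, {"tx": 0, "ty": 0.11, "tz": 0.04, "wx": 0.0037, "wy": 0, "wz": 0, "gripper": 1}, {"tx": 0, "ty": 0.11, "tz": 0.04, "wx": 0.0037, "wy": 0, "wz": 0, "gripper": 1}, {"tx": 0, "ty": 0.11, "tz": 0.04, "wx": 0.0037, "wy": 0, "wz": 0, "gripper": 1}, {"tx": 0, "ty": 0.09, "tz": 0.04, "wx": 0.003, "wy": 0, "wz": 0, "gripper": 1}, {"tx": 0, "ty": 0.09, "tz": 0.04, "wx": 0.003, "wy": 0, "wz": 0, "gripper": 1}, {"tx": 0, "ty": 0.09, "tz": 0.04, "wx": 0.003, "wy": 0, "wz": 0, "gripper": 1}]}}

```text
time_s: 16.73
position: [569.4, -93.0, 106.7]
eef_rot: [-2.127, 0.0, -3.057]
ft_force: [-0.7, -0.7, -1.7]
grip_width: 1.004
gripper_force: 0.4
```

Request:
{"fn": "jog_arm", "kwargs": {"plan": [{"tx": 0, "ty": 0.09, "tz": 0.04, "wx": 0.003, "wy": 0, "wz": 0, "gripper": 1}, {"tx": 0, "ty": 0.09, "tz": 0.04, "wx": 0.003, "wy": 0, "wz": 0, "gripper": 1}, {"tx": 0, "ty": 0.09, "tz": 0.04, "wx": 0.003, "wy": 0, "wz": 0, "gripper": 1}, {"tx": 0, "ty": 0.09, "tz": 0.03, "wx": 0, "wy": 0, "wz": 0, "gripper": 1}, {"tx": 0, "ty": 0.09, "tz": 0.03, "wx": 0, "wy": 0, "wz": 0, "gripper": 1}, {"tx": 0, "ty": 0.09, "tz": 0.03, "wx": 0, "wy": 0, "wz": 0, "gripper": 1}]}}

```text
time_s: 17.48
position: [569.3, -91.0, 95.4]
eef_rot: [-2.099, 0.0, -3.057]
ft_force: [-0.8, 0.7, 0.1]
grip_width: 1.003
gripper_force: 0.0
```

```bash
python3 nxt.py 0 -.06 -.1
```

```text
[105.2  95.4] 1.043 [-0.8  0.7  0.1] 0.0 [ 0.07  0.17 -0.36  1.02 -1.04 -0.02]
0.0 [104.3 100.3] ty -0.24 tz -0.08 wx 0.001
-0.06 [104.9  93. ] ty 0.33 tz 0.15 wx 0.012
-0.1 [105.   88.1] ty 0.22 tz 0.11 wx 0.008
```

The lid no longer loads the finger, so it is shut. Now out, below and in front.

Request:
{"fn": "jog_arm", "kwargs": {"plan": [{"tx": 0, "ty": 0.2, "tz": 0, "wx": 0, "wy": 0, "wz": 0, "gripper": 1}, {"tx": 0, "ty": 0.3, "tz": -0.2, "wx": 0, "wy": 0, "wz": 0, "gripper": 1}, {"tx": 0, "ty": 0.4, "tz": -0.69, "wx": 0, "wy": 0, "wz": 0, "gripper": 1}, {"tx": 0, "ty": 0.5, "tz": -0.86, "wx": 0, "wy": 0, "wz": 0, "gripper": 1}, {"tx": 0, "ty": 0.5, "tz": -0.86, "wx": 0, "wy": 0, "wz": 0, "gripper": 1}, {"tx": 0, "ty": 0.5, "tz": -0.86, "wx": 0, "wy": 0, "wz": 0, "gripper": 1}, {"tx": 0, "ty": 0.3, "tz": -0.9, "wx": 0, "wy": 0, "wz": 0, "gripper": 1}, {"tx": 0, "ty": 0, "tz": -1, "wx": 0, "wy": 0, "wz": 0, "gripper": 1}]}}

```text
time_s: 18.48
position: [558.6, 29.5, 102.3]
eef_rot: [-2.099, -0.001, -3.057]
ft_force: [0.6, -0.7, 0.6]
grip_width: 1.001
gripper_force: 0.0
```

Request:
{"fn": "jog_arm", "kwargs": {"plan": [{"tx": 0, "ty": 0, "tz": -1, "wx": 0, "wy": 0, "wz": 0, "gripper": 1}, {"tx": 0, "ty": 0, "tz": -1, "wx": 0, "wy": 0, "wz": 0, "gripper": 1}, {"tx": 0, "ty": 0, "tz": -1, "wx": 0, "wy": 0, "wz": 0, "gripper": 1}, {"tx": 0, "ty": 0, "tz": 0, "wx": 0, "wy": 0, "wz": 0, "gripper": 1}, {"tx": 0, "ty": 0, "tz": 0, "wx": 0, "wy": 0, "wz": 0, "gripper": 1}]}}

```text
time_s: 19.1
position: [554.6, 79.9, 132.4]
eef_rot: [-2.099, -0.0, -3.057]
ft_force: [-0.7, -0.9, 0.1]
grip_width: 0.997
gripper_force: 0.0
```

```bash
python3 nxt.py
python3 -c "
from station import *
import cv2,numpy as np
a=read_camera('side')[90:290,200:420,::-1];b=read_camera('top')[80:280,270:470,::-1]
cv2.imwrite('pics/end.png',cv2.resize(np.hstack([a,b]),None,fx=1.9,fy=1.9))"
```

```text
[276.8 132.4] 1.043 [-0.7 -0.9  0.1] 0.0 [ 0.36  0.49  0.06  1.59 -0.98  0.52]
```

View pics/end.png

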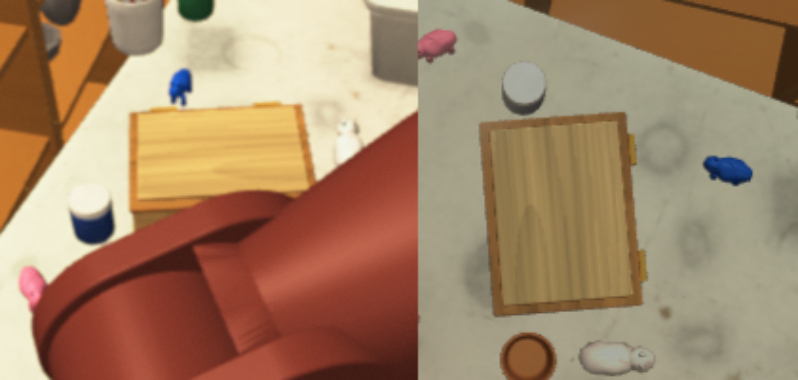

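The lid is fully shut and the jar, pot and figure are in place. The arm is clear in front.

```bash
python3 -c "
from station import *
print(close_job())"
```

```text
the job is handed in; nothing more can be done
None
```

The lid was tipped forward, caught on the front finger at about 0.9 rad and lowered slowly until shut; the arm finished clear in front and the job is handed in at about 19 s, but no verdict came back. The lid's edge stuck briefly on the back pad during the push, with up to about 25 N measured at the wrist against the 40 N limit. In the last pictures the jar, pot and outside figure had not moved; the two figures inside can't be seen under the lid.

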